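Seat the well plate in its nest and snap the toggle clamp shut

TASK

Slide the white well plate forward in its nest until it sits fully home against the end stop, by pushing it with the fingertips and not lifting it. Then push the nest's clamp handle over, past its dead point, until it snaps into lock and the rubber foot holds the plate down; push only the handle, not the hold-down arm. Pinch and lift nothing, and leave the things standing around where they are.

Things in the scene. Friction and masses are not known exactly. Their poses are not given: they have to be found in the camera images.
- nest: Fixed aluminium plate nest on the desk, base 8 mm thick, x -118..+72, y -92..+92 mm. Origin: on the desk, below the centre of a plate that is fully home. x points the way the plate slides home (away from the robot), y left, z up. Two grey guide rails along x, inner faces at y = +-77 mm, tops at z = 22 mm, near ends at x = -98 mm. The toggle clamp stands left of the left rail.
- end_stop (a point): Middle of the near face of the grey end stop across the nest's far end: nest x = +55.5, y = 0, z = +16 mm. The stop is 140 mm wide, top at z = 24 mm.
- plate: Loose white well plate (many small wells), 110 (its x) x 150 (its y) x 22 mm, about 0.12 kg. Origin at the centre of its underside. Lies on the nest's base between the rails (2 mm play each side), x along the nest's x, 20 to 45 mm short of the stop; its near edge is open to be pushed. Home: origin at nest x = 0, within 1 mm.
- clamp_handle (a joint): Turn of the handle about a level axis along the nest's x, rad: 0 = open (8 degrees off upright, leaning to nest +y); grows as it is pushed to nest +y and down; 1.22 = locked, at its stop (78 degrees off upright). A spring drives it back to 0 before the dead point at about 0.75, and on to 1.22 by itself after it. Takes up to about 7 N at the grip, more if fast.
- handle_pivot (a point): Point on the handle's turning axis, in the clamp's plane: nest x = +15, y = +140, z = +52 mm. The clamp's bracket round it is at most 64 mm high; its foot reaches to nest y = +204 mm.
- handle_grip (a point): Point on the centre line of the handle's black rubber grip, 95 mm from the pivot. The grip is a round bar of 16 mm diameter, from 45 to 115 mm from the pivot; below it a flat steel bar 12 mm wide, 7 mm thick. It stands 146 mm above the desk when open, about 72 mm when locked.
- hold_arm: The clamp's steel hold-down arm with a sprung rubber foot, geared to the handle, on the plate's side. Origin on its pivot: nest x = +15, y = +100, z = +50 mm. Reaches 56 mm from the pivot to nest -y: raised 55 degrees when open (highest point 100 mm above the desk), level when locked; the foot then presses the plate with about 5 N at nest y = +50 mm.
- dropper: Bystander: small white dropper bottle, 24 mm across, 56 mm high, origin under its centre, on the desk left of the plate and in front of the clamp.
- amber_bottle: Bystander: brown bottle with white cap, 41 mm across, 82 mm high, origin under its centre, on the desk in front of the clamp.
- mailer: Bystander: blue slide mailer, 31 x 83 x 22 mm, origin under its centre, left beyond the handle's end.
- marker: Bystander: dark marker pen, 16 x 130 x 16 mm, lying, origin at its underside, left of the clamp.
- tape: Bystander: roll of tape lying flat, 77 mm across, 16 mm high, origin under its centre, on the desk's left.
Mind the look-alikes: they are no part of the job. Several things have the shape of the plate; the one meant has the colours described above.

How it is judged:
By the outcome, as a careful person would: the job done as asked, in the order asked, and still so for the second after the job is handed in, with the robot touching nothing.
It also fails if it takes over 45 s, if anything falls off the work surface, if the arm or the gripper's body presses on something with over 40 N, if the wrist force passes 120 N, or if a joint passes its speed limit or range.

ROBOT

A 7-joint arm with a two-finger parallel gripper is mounted at the origin on a cart in front of the work surface, level with it; the furniture and walls round the work are solid. World frame = base frame: x ahead of the robot, y to its left, z up, the work surface at z = 0. Lengths are in mm, angles in rad, forces in N, time in s.
With the tool pointing down it reaches from about 350 to 900 mm from the base axis. Payload 19.9 kg.
Tool frame: the origin (TCP) lies midway between the tips of the shut fingers; the grasp point (between the pads) lies 19 mm behind it; y points along the fingers, x is the direction in which the jaws open and shut, and the axes are right-handed (so a half turn about y gives the same grasp; the last joint's range is limited). The gripper opens to 94 mm and grips with 3 to 60 N. Pads are 16 mm wide; open, the fingers measure 119 mm over their backs; the gripper's body (75 mm by 177 mm) begins 78 mm behind the grasp point.
Start: joints at [-1.359, 0.417, -0.01, 1.614, 0.005, 1.111, -0.053], TCP at [156.313, 605.116, 205.425] pointing down, gripper open.
Joint ranges: [-2.81, 2.81], [-0.39, 2.02], [-1.27, 1.25], [0.06, 2.57], [-1.19, 4.33], [0.19, 2], [-2.82, 2.82]. Speed limits (rad/s): [1.89, 1.89, 2.39, 2.39, 3.01, 3.01, 3.01].

INTERFACE

Orientations are given as a rotation vector (axis times angle).
In Python, from station import robot gives the robot as it stands. The module is installed in compiled form; this text tells all that it offers.
- The arm moves only by the shell command python3 -m crank 'ROWS'. ROWS is JSON, a list of rows, each an object with "slide": the shift along the tool's x, y, z in mm, a list of three; "angular": the turn, a rotation vector about the tool's x, y, z in degrees, a list of three; "gripper": the finger opening in mm, from 0 to 94. A call has 1 to 5 rows; each row is the pose to reach, as a shift and turn from the pose measured when the call began, along the tool's axes at that moment; what a row does not reach only later rows make up. A row lasts 1/8 s, in which the tool goes at most 62.5 mm and 10.7 degrees, less where a joint would pass 70% of its speed; a pose out of reach is approached as far as the arm can. A call with a gripper value outside its range is refused whole. The fingers move at their own pace and stop on an object; the grip force is fixed at half the most. Time passes only in rows, so rows that repeat a pose let the fingers close. It gives the time, the measured TCP pose, the force and the opening at its end, in the units of the state.
- robot.state(): the state, without advancing time (a new reading comes with each control period).
- robot.get_image(name): name is "scene" or "side" or "wrist"; returns a dict with "img" (420x560x3 uint8, blue, green, red), "fx", "fy", "cx", "cy" (pixels), "R" (3x3) and "t" (3): a world point X has camera coordinates R X + t. Camera axes: x right, y down, z forward; pixel columns grow to the right and rows downward; lengths in mm; the calibration is good to about 2 mm. A picture is of the moment at which its call begins. There is no depth.
- robot.close_job(): hands the job in, once; it reports no verdict.
The state is a dict: "time": time; "joint_pos": joint angles; "qd": joint speeds; "effort": joint torques, N m; "ee_pos": TCP position; "orientation": TCP orientation; "wrist_force": force on the tool from outside, world axes, zero at the start; "ft_torque": the same for the moment, N m; "gripper_width": finger opening in mm.
Only numpy, scipy, OpenCV 4.12 (cv2) and the standard library are available. Lean on these libraries where they do the work, as an engineer would, in place of code of your own. Each camera call takes 0.05 s, during which the arm holds its last target.

## Working session

There is one attempt and no reset: what is moved stays moved. The work goes in short steps, Python scripts to look and compute and a shell command to move; the robot and the scene stay as the last step left them, time stands still between calls to the robot, and variables do not carry over. Pictures are saved under pics/ and viewed, and the job is handed in when it is done.

```bash
mkdir -p pics; python3 - <<'E'
from station import robot
import cv2
s=robot.state();print(s)
for n in("scene","side","wrist"):
    d=robot.get_image(n);cv2.imwrite(f"pics/{n}0.png",d["img"]);print(n,d["fx"],d["fy"],d["cx"],d["cy"],d["R"],d["t"])
E
```

```text
{'time': 0.0, 'joint_pos': array([-1.3594786 ,  0.41796235, -0.01029103,  1.61419284,  0.00470264,
        1.11070563, -0.05297486]), 'qd': array([ 0.00187994,  0.00010514,  0.00105462, -0.00134031, -0.00024786,
       -0.00177635,  0.00072996]), 'effort': array([ 5.54002531e-05, -8.51274633e+01,  6.38488177e-01, -4.25972843e+01,
       -4.87552118e-02,  1.88575062e-02,  1.01882047e-04]), 'ee_pos': array([156.25633079, 604.74793531, 204.82475723]), 'orientation': array([-1.31909875, -1.02034101,  1.02187478]), 'wrist_force': array([ 0.59151724, -0.53657189, -0.32893648]), 'ft_torque': array([-0.02480579,  0.03886628,  0.01340111]), 'gripper_width': 93.8604403542863}
scene 412.81452726648456 412.81452726648456 272.8598799626155 210.32544850256375 [[-0.52527188 -0.85069614 -0.02013783]
 [-0.33731677  0.22989011 -0.91288988]
 [ 0.78122138 -0.47272255 -0.40770889]] [ 297.38491803  253.0125996  1153.80539744]
side 390.8934943741605 390.8934943741605 273.3100095778052 214.72054507368688 [[-0.93269789 -0.35958545 -0.02780185]
 [-0.10565892  0.3461352  -0.93221597]
 [ 0.3448345  -0.86653836 -0.36083298]] [ 478.51104463  133.63438748 1141.77569299]
wrist 329.2282990077626 329.2282990077626 280.364675274481 206.08942599165118 [[ 2.50810692e-01  9.68036076e-01 -3.89318582e-04]
 [ 9.36225141e-01 -2.42466432e-01  2.54347232e-01]
 [ 2.46122900e-01 -6.41574953e-02 -9.67112886e-01]] [-625.25942912  -25.75074832  390.25689855]
```

View pics/scene0.png

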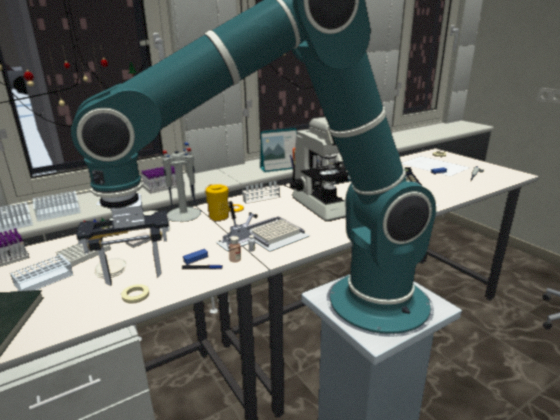

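View pics/side0.png

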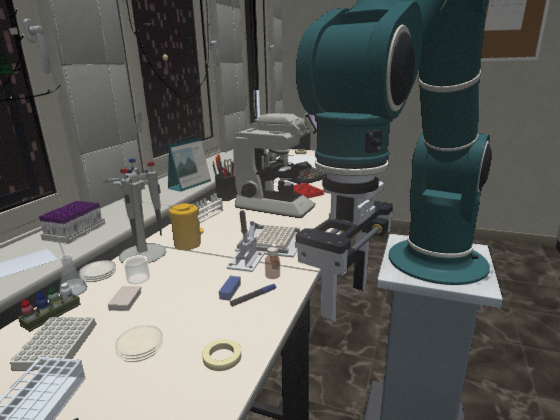

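View pics/wrist0.png

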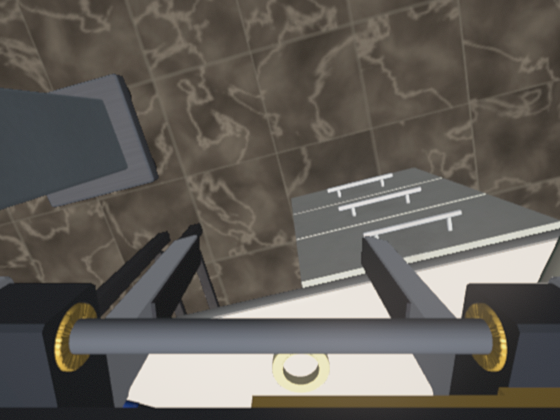

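The nest with the white plate is at scene ~(275,233) and side ~(268,240). The clamp handle is at scene (232,212) and side (243,222). Other plate-shaped things are at scene (40,272), (85,252), (55,205) and side (55,342), (45,385), (70,220). I'll enlarge the nest to confirm.

```bash
python3 - <<'E'
import cv2
a=cv2.imread("pics/scene0.png")[170:270,170:330];b=cv2.imread("pics/side0.png")[195:310,205:345]
cv2.imwrite("pics/c_scene.png",cv2.resize(a,None,fx=5,fy=5,interpolation=cv2.INTER_CUBIC))
cv2.imwrite("pics/c_side.png",cv2.resize(b,None,fx=5,fy=5,interpolation=cv2.INTER_CUBIC))
E
```

```text
(no output)
```

View pics/c_scene.png

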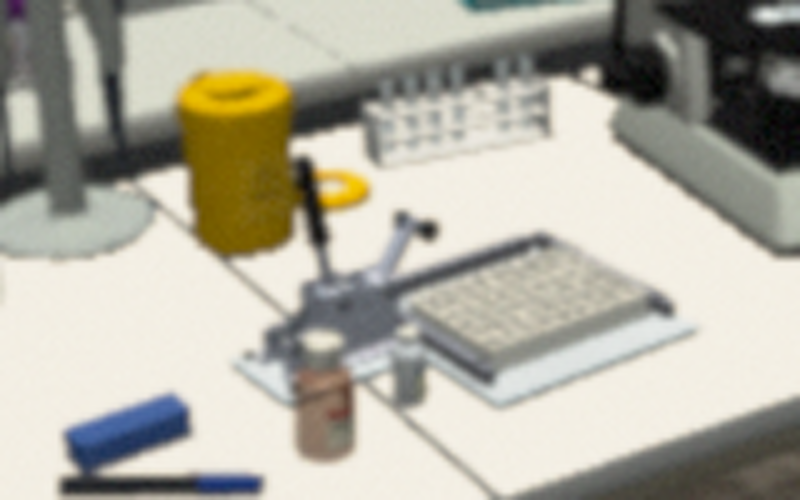

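View pics/c_side.png

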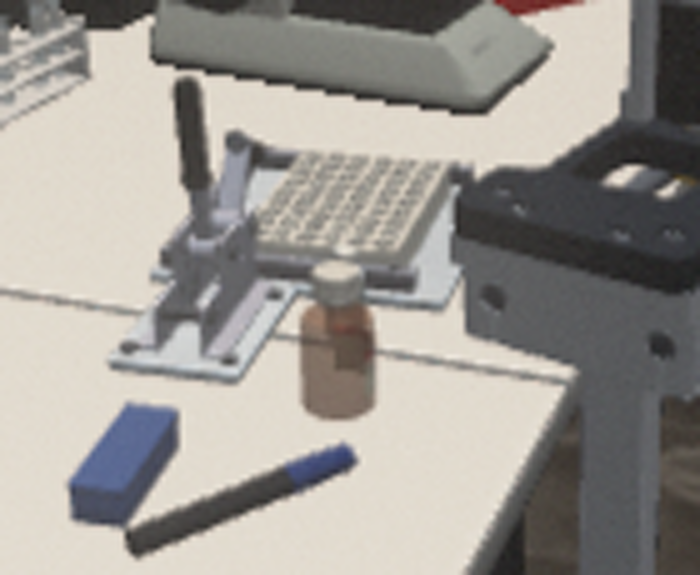

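```bash
cat > h.py <<'E'
import numpy as np, cv2
from station import robot
from scipy.spatial.transform import Rotation as Ro
def ray(d,px,z):
    p=cv2.undistortPoints(np.array([[px]],float),np.array([[d["fx"],0,d["cx"]],[0,d["fy"],d["cy"]],[0,0,1]]),None)[0,0]
    R=np.array(d["R"]);t=np.array(d["t"]);c=-R.T@t;v=R.T@np.array([p[0],p[1],1]);return c+v*(z-c[2])/v[2]
def proj(d,X):
    q=np.array(d["R"])@np.array(X)+np.array(d["t"]);return np.array([d["fx"]*q[0]/q[2]+d["cx"],d["fy"]*q[1]/q[2]+d["cy"]])
def R0(): return Ro.from_rotvec(robot.state()["orientation"]).as_matrix()
E
python3 - <<'E'
from h import *
np.set_printoptions(precision=1,suppress=True)
s=robot.get_image("scene");d=robot.get_image("side")
S=lambda x,y:(x/5+170,y/5+170)
D=lambda x,y:(x/5+205,y/5+195)
for n,p,z in [("base NR",(695,328),8),("base NL",(502,404),8),("plate NL top",(492,358),30),("plate NR top",(660,300),30),("plate FL",(410,297),30),("rail NL",(493,370),22),("foot",(237,365),8),("amber",(325,455),0),("dropper",(408,402),0),("mailer",(130,440),11),("marker l",(60,485),8),("marker r",(262,485),8)]:
    print("S",n,ray(s,S(*p),z))
for n,p,z in [("base NL",(440,305),8),("rail NL",(415,275),22),("foot n",(238,378),8),("foot f",(110,362),8),("plate NL",(405,250),30),("plate NR",(450,165),30),("amber",(338,415),0),("tip?",(187,85),165),("mailer",(125,455),11)]:
    print("D",n,ray(d,D(*p),z))
print(R0())
E
```

```text
S base NR [414.1 -61.    8. ]
S base NL [397.2 114.    8. ]
S plate NL top [422.1 106.3  30. ]
S plate NR top [429.7 -40.7  30. ]
S plate FL [535.6 107.8  30. ]
S rail NL [419.7 107.2  22. ]
S foot [549.3 241.7   8. ]
S amber [416.4 239.7   0. ]
S dropper [447.8 159.5   0. ]
S mailer [488.6 346.8  11. ]
S marker l [465.5 404.3   8. ]
S marker r [393.5 295.8   8. ]
D base NL [403.9 117.6   8. ]
D rail NL [422.1 110.6  22. ]
D foot n [483.8 237.4   8. ]
D foot f [561.4 243.5   8. ]
D plate NL [433.7  95.2  30. ]
D plate NR [448.6 -38.8  30. ]
D amber [420.7 244.9   0. ]
D tip? [525.  196.6 165. ]
D mailer [504.7 335.5  11. ]
[[ 0.3 -0.  -1. ]
 [ 1.  -0.   0.3]
 [-0.  -1.  -0. ]]
```

The nest is at about (525,37) with yaw about 4.5°, and the plate in it has the pale, many-wells look inside the grey rails. That fits the description, and the look-alikes are elsewhere. I'll move to its near side.

```bash
cat >> h.py <<'E'
def go(x,y,z,yaw=None):
    s=robot.state();R=Ro.from_rotvec(s["orientation"]).as_matrix()
    print("slide",np.round(R.T@(np.array([x,y,z])-s["ee_pos"]),1))
    if yaw is not None:
        a=np.deg2rad(yaw); T=np.column_stack([[-np.sin(a),np.cos(a),0],[0,0,-1],[-np.cos(a),-np.sin(a),0]])
        print("ang",np.round(np.rad2deg(Ro.from_matrix(R.T@T).as_rotvec()),1))
E
python3 -c "
from h import *
go(405,30,220,4.5)
d=robot.get_image('wrist');print(-np.array(d['R']).T@d['t'])"
```

```text
slide [-494.5  -14.5 -384.6]
ang [ -0. -19.  -0.]
[ 84.89572385 624.13728791 383.98741428]
```

```bash
python3 -m crank '[{"slide":[-45,-15,-35],"angular":[0,-3,0],"gripper":94},{"slide":[-90,-15,-70],"angular":[0,-6,0],"gripper":94},{"slide":[-135,-15,-105],"angular":[0,-9,0],"gripper":94},{"slide":[-180,-15,-140],"angular":[0,-12,0],"gripper":94},{"slide":[-225,-15,-175],"angular":[0,-15,0],"gripper":94}]'; python3 -c "
from h import *
go(405,30,220,4.5)"
```

```text
time: 0.92
ee_pos: [270.0, 341.6, 220.4]
orientation: [-1.204, -1.217, 1.217]
wrist_force: [0.7, 0.5, 0.7]
gripper_width: 93.9
slide [-313.1    0.5 -131.7]
ang [ 0.  -3.9  0. ]
```

```bash
python3 -m crank '[{"slide":[-55,0,-25],"angular":[0,-2,0],"gripper":94},{"slide":[-110,0,-48],"angular":[0,-4,0],"gripper":94},{"slide":[-165,0,-70],"angular":[0,-4,0],"gripper":94},{"slide":[-220,0,-93],"angular":[0,-4,0],"gripper":94},{"slide":[-270,0,-114],"angular":[0,-4,0],"gripper":94}]'; python3 -c "
from h import *
go(405,30,220,4.5)
for n in ('wrist','side','scene'):
    d=robot.get_image(n);cv2.imwrite(f'pics/{n}1.png',d['img'])
"
```

```text
time: 1.55
ee_pos: [387.3, 70.9, 220.8]
orientation: [-1.17, -1.269, 1.267]
wrist_force: [1.2, 0.4, -0.1]
gripper_width: 93.9
slide [-42.2   0.8 -14.4]
ang [0.1 0.1 0. ]
```

View pics/wrist1.png

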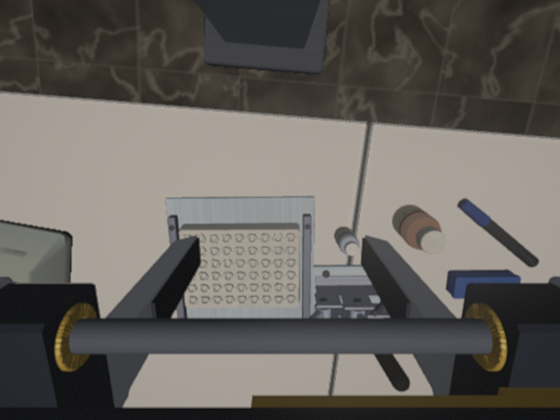

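The wrist view shows the nest base near corners at about (167,198) and (314,197), the plate's near edge at y≈227, the dropper at (348,242) and the amber bottle at (420,230). I'll enlarge it for accurate corners.

```bash
python3 -c "
import cv2
a=cv2.imread('pics/wrist1.png')[185:335,155:355];cv2.imwrite('pics/c_w1.png',cv2.resize(a,None,fx=4,fy=4,interpolation=cv2.INTER_CUBIC))"
```

```text
(no output)
```

View pics/c_w1.png

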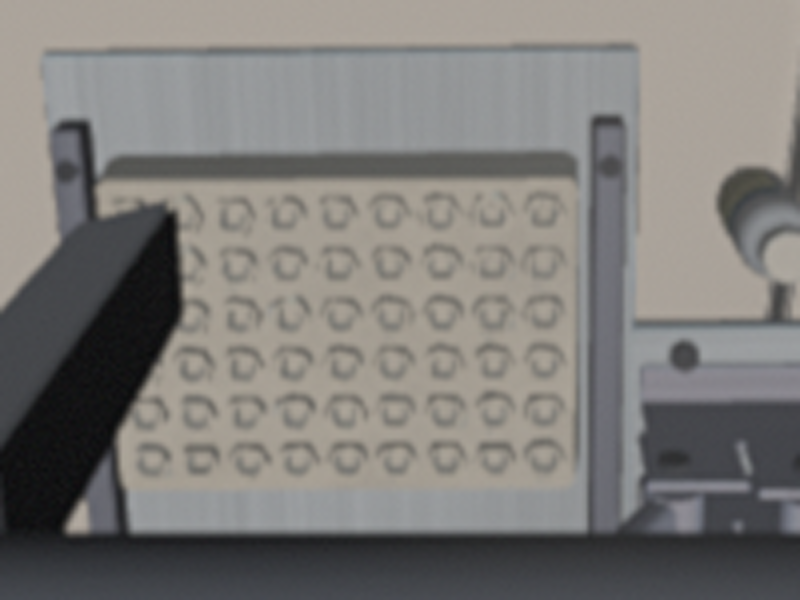

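```bash
python3 - <<'E'
from h import *
np.set_printoptions(precision=1,suppress=True)
d=robot.get_image("wrist")
C=lambda p:(p[0]/4+155-.4,p[1]/4+185-.4)
P={}
for n,p,z in [("bNR",(44,53),8),("bNL",(634,48),8),("rNL",(594,119),22),("rNR",(88,124),22),("pNR",(100,180),30),("pNL",(577,178),30),("pFR",(120,490),30),("pFL",(575,485),30),("pbR",(108,157),8),("pbL",(572,153),8)]:
    P[n]=ray(d,C(p),z);print(n,P[n][:2])
v=P["bNL"]-P["bNR"];w=P["rNL"]-P["rNR"];yaw=np.arctan2(-v[0],v[1]);print("len",np.linalg.norm(v),np.linalg.norm(w),"yaw",np.rad2deg(yaw),np.rad2deg(np.arctan2(-w[0],w[1])))
a=yaw;ex=np.array([np.cos(a),np.sin(a)]);ey=np.array([-ex[1],ex[0]])
o1=(P["bNL"]+P["bNR"])[:2]/2+118*ex;o2=(P["rNL"]+P["rNR"])[:2]/2+98*ex;print(o1,o2)
o=(o1+o2)/2
for n in P: q=P[n][:2]-o;print(n,q@ex,q@ey)
print(robot.state()["ee_pos"])
E
```

```text
bNR [416.8 -66.3]
bNL [401.7 113.1]
rNL [421.1 101.7]
rNR [434.  -48.8]
pNR [448.5 -42.9]
pNL [437.3  97.6]
pFR [551.4 -36.9]
pFL [538.9 106.2]
pbR [448.8 -46.9]
pbL [436.6  97.2]
len 180.0780750400079 151.05759502136206 yaw 4.812661019953225 4.899701157611882
[526.9  33.3] [525.2  34.7]
bNR -117.24161735595163 -90.80088421103059
bNL -117.24161735595165 89.27719082897731
rNL -98.8731211895368 76.29055704990697
rNR -98.64364409856005 -74.76686366785367
pNR -83.71253044546958 -70.11602182061824
pNL -83.09064962678431 70.8671493903379
pFR 19.367390994066177 -72.71964425006698
pFL 18.909660317150763 70.83865582858073
pbR -83.78937395163148 -74.10110304510809
pbL -83.82320836223379 70.52602638378082
[386.9  72.5 220.5]
```

```bash
cat >> h.py <<'E'
O=np.array([526.,34.]);YAW=4.85
_a=np.deg2rad(YAW);EX=np.array([np.cos(_a),np.sin(_a)]);EY=np.array([-EX[1],EX[0]])
def gn(nx,ny,z):
    p=O+nx*EX+ny*EY; go(p[0],p[1],z,YAW)
def nest():
    s=robot.state();q=s["ee_pos"][:2]-O;print("t",round(s["time"],2),"nest tcp",np.round([q@EX,q@EY,s["ee_pos"][2]],1),"F",np.round(s["wrist_force"],1))
E
python3 -c "
from h import *
nest();gn(-114,0,90);gn(-114,0,18)"
```

```text
t 1.75 nest tcp [-135.3   50.1  220.5] F [ 0.7  0.5 -1. ]
slide [-50.  130.5 -21.6]
ang [ 0.  -0.3  0. ]
slide [-50.1 202.5 -21.6]
ang [ 0.  -0.3  0. ]
```

```bash
python3 -m crank '[{"slide":[-30,30,-13],"angular":[0,0,0],"gripper":80},{"slide":[-50,75,-21],"angular":[0,0,0],"gripper":80},{"slide":[-50,120,-21],"angular":[0,0,0],"gripper":80},{"slide":[-50,150,-21],"angular":[0,0,0],"gripper":80},{"slide":[-50,150,-21],"angular":[0,0,0],"gripper":80}]'; python3 -c "
from h import *
nest();gn(-114,0,17);gn(-80,0,17)"
```

```text
time: 2.38
ee_pos: [410.4, 25.0, 69.2]
orientation: [-1.168, -1.265, 1.27]
wrist_force: [-0.3, 0.3, 1.2]
gripper_width: 80.1
t 2.38 nest tcp [-115.9    0.8   69.2] F [-0.3  0.3  1.2]
slide [-0.8 52.2 -2.1]
ang [-0.2 -0.3 -0. ]
slide [ -0.6  52.1 -36.1]
ang [-0.2 -0.3 -0. ]
```

```bash
python3 -m crank '[{"slide":[-0.8,25,-2],"angular":[0,0,0],"gripper":80},{"slide":[-0.8,45,-2],"angular":[0,0,0],"gripper":80},{"slide":[-0.8,52,-2],"angular":[0,0,0],"gripper":80},{"slide":[-0.8,52,-2],"angular":[0,0,0],"gripper":80}]'; python3 -c "
from h import *
nest();gn(-90,0,17);gn(-64,0,17)
d=robot.get_image('wrist');cv2.imwrite('pics/w2.png',d['img'])
"
```

```text
time: 2.88
ee_pos: [412.6, 24.7, 17.9]
orientation: [-1.168, -1.266, 1.27]
wrist_force: [0.4, -0.1, 0.4]
gripper_width: 79.9
t 2.88 nest tcp [-113.7    0.3   17.9] F [ 0.4 -0.1  0.4]
slide [ -0.2   0.8 -23.7]
ang [-0.2 -0.2 -0. ]
slide [ -0.1   0.8 -49.7]
ang [-0.2 -0.2 -0. ]
```

View pics/w2.png

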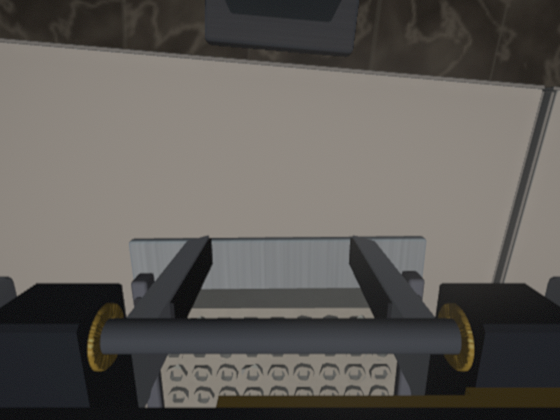

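The fingertips, at (208,240) and (355,240), stand between the rails with the plate's near edge ahead at y≈300. I'll push gently in small steps.

```bash
python3 -m crank '[{"slide":[0,1,-8],"angular":[0,0,0],"gripper":80},{"slide":[0,1,-15],"angular":[0,0,0],"gripper":80},{"slide":[0,1,-21],"angular":[0,0,0],"gripper":80},{"slide":[0,1,-26],"angular":[0,0,0],"gripper":80},{"slide":[0,1,-31],"angular":[0,0,0],"gripper":80}]'; python3 -c "
from h import *
nest()"; python3 -m crank '[{"slide":[0,0,-4],"angular":[0,0,0],"gripper":80},{"slide":[0,0,-8],"angular":[0,0,0],"gripper":80},{"slide":[0,0,-11],"angular":[0,0,0],"gripper":80}]'; python3 -c "
from h import *
nest()"
```

```text
time: 3.55
ee_pos: [443.9, 27.1, 17.0]
orientation: [-1.168, -1.266, 1.27]
wrist_force: [-1.1, 0.0, 0.7]
gripper_width: 80.2
t 3.55 nest tcp [-82.4   0.1  17. ] F [-1.1  0.   0.7]
time: 3.92
ee_pos: [455.1, 28.0, 16.9]
orientation: [-1.168, -1.266, 1.27]
wrist_force: [-0.9, -0.2, 0.7]
gripper_width: 80.2
t 3.92 nest tcp [-71.1   0.   16.9] F [-0.9 -0.2  0.7]
```

```bash
python3 -m crank '[{"slide":[0,0,-2],"angular":[0,0,0],"gripper":80},{"slide":[0,0,-4],"angular":[0,0,0],"gripper":80},{"slide":[0,0,-5],"angular":[0,0,0],"gripper":80}]'; python3 -m crank '[{"slide":[0,0,-1],"angular":[0,0,0],"gripper":80},{"slide":[0,0,-2],"angular":[0,0,0],"gripper":80}]';  python3 -c "
from h import *
nest()
d=robot.get_image('wrist');cv2.imwrite('pics/w3.png',d['img'])
d=robot.get_image('scene');cv2.imwrite('pics/s3.png',cv2.resize(d['img'][190:270,190:330],None,fx=5,fy=5))"
```

```text
time: 4.3
ee_pos: [460.1, 28.5, 16.9]
orientation: [-1.168, -1.266, 1.27]
wrist_force: [-0.8, -0.3, 0.7]
gripper_width: 80.0
time: 4.55
ee_pos: [462.2, 28.6, 16.9]
orientation: [-1.168, -1.266, 1.27]
wrist_force: [-0.5, -0.3, 1.3]
gripper_width: 79.8
t 4.55 nest tcp [-64.1   0.   16.9] F [-0.5 -0.3  1.3]
```

View pics/s3.png

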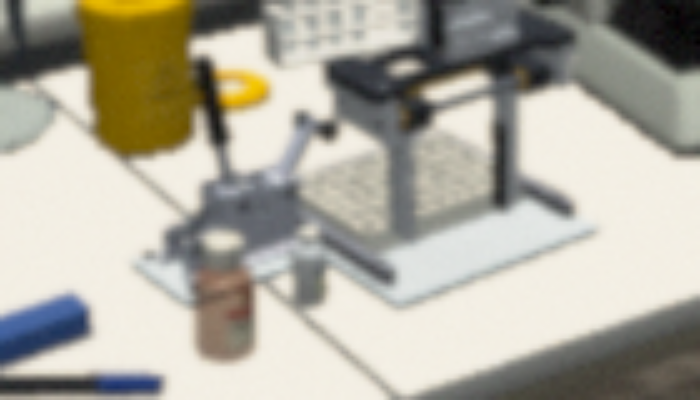

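View pics/w3.png

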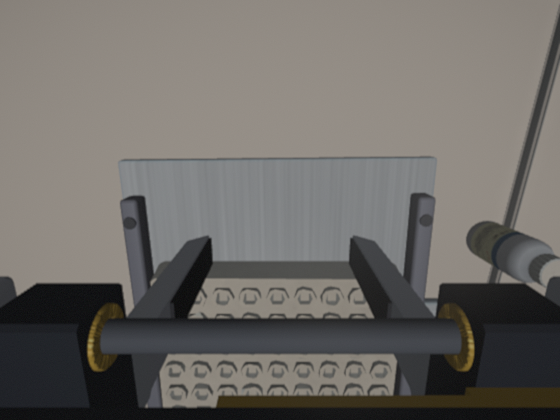

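The plate moves ahead of the fingers in contact (-1 N friction). I'll carry on 1 mm per row until the force rises.

```bash
for i in 1; do python3 -m crank '[{"slide":[0,0,-1],"angular":[0,0,0],"gripper":80},{"slide":[0,0,-2],"angular":[0,0,0],"gripper":80}]';done;  python3 -c "
from h import *
nest()"
```

```text
time: 4.9
ee_pos: [463.3, 28.6, 16.7]
orientation: [-1.167, -1.264, 1.271]
wrist_force: [-9.2, -1.2, 7.0]
gripper_width: 80.1
t 4.9 nest tcp [-62.9  -0.   16.7] F [-9.2 -1.2  7. ]
```

```bash
python3 -m crank '[{"slide":[0,0,-1],"angular":[0,0,0],"gripper":80},{"slide":[0,0,-1],"angular":[0,0,0],"gripper":80}]';  python3 -c "
from h import *
nest()"
```

```text
time: 5.15
ee_pos: [463.3, 28.7, 16.5]
orientation: [-1.165, -1.263, 1.272]
wrist_force: [-6.6, -0.8, 4.4]
gripper_width: 80.2
t 5.15 nest tcp [-63.    0.   16.5] F [-6.6 -0.8  4.4]
```

The force rose at nest x=-63, as predicted for home. I'll back off, go up, and check the plate.

```bash
python3 -m crank '[{"slide":[0,0,8],"angular":[0,0,0],"gripper":80},{"slide":[0,0,25],"angular":[0,0,0],"gripper":80},{"slide":[0,-40,40],"angular":[0,0,0],"gripper":60},{"slide":[0,-100,50],"angular":[0,0,0],"gripper":30},{"slide":[0,-160,60],"angular":[0,0,0],"gripper":0}]'; python3 -m crank '[{"slide":[0,-40,10],"angular":[0,0,0],"gripper":0},{"slide":[0,-40,10],"angular":[0,0,0],"gripper":0}]'; python3 -c "
from h import *
nest()
d=robot.get_image('wrist');cv2.imwrite('pics/w4.png',d['img'])"
```

```text
time: 5.78
ee_pos: [403.7, 23.6, 178.4]
orientation: [-1.165, -1.262, 1.272]
wrist_force: [0.3, 2.1, 0.0]
gripper_width: 53.3
time: 6.02
ee_pos: [394.8, 23.3, 221.0]
orientation: [-1.167, -1.268, 1.267]
wrist_force: [0.0, 0.4, -0.9]
gripper_width: 33.3
t 6.03 nest tcp [-131.6    0.4  221. ] F [ 0.   0.4 -0.9]
```

View pics/w4.png

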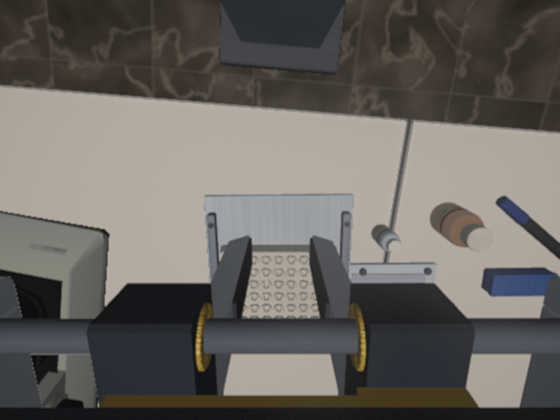

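```bash
python3 -c "
import cv2
a=cv2.imread('pics/w4.png')[185:285,190:450];cv2.imwrite('pics/c_w4.png',cv2.resize(a,None,fx=3,fy=3,interpolation=cv2.INTER_CUBIC))"
```

```text
(no output)
```

View pics/c_w4.png

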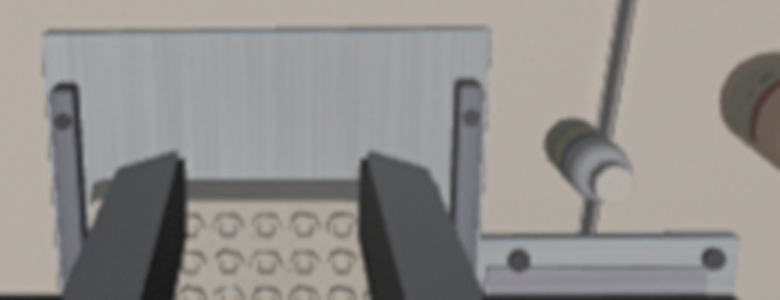

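```bash
python3 - <<'E'
from h import *
np.set_printoptions(precision=1,suppress=True)
def N(p): q=p[:2]-O;return np.array([q@EX,q@EY,p[2]])
d=robot.get_image("wrist");s=robot.get_image("scene");e=robot.get_image("side")
C=lambda p:(p[0]/3+190-.3,p[1]/3+185-.3)
for n,p,z in [("base",(267,30.5),8),("baseL",(489,29),8),("baseR",(44,33),8),("plate bot",(270,181),8),("plate top",(270,199),30),("footcornerL",(738,235),8),("dropper top",(612,183),56)]: print(n,N(ray(d,C(p),z)))
for n,p in [("jar base",(186,248)),("stand base",(142,255)),("microscope",(238,205)),("amber",(272,277)),("mailer",(230,297))]: print(n,N(ray(e,p,0)))
# handle: side crop tip (187,80),(bottom grip 195,185); scene crop (303,160),(318,240)
for nm,pd,ps in [("tip",(187,80),(303,160)),("gripbot",(195,187),(319,243))]:
    A=[];b=[]
    for c,p in((e,(pd[0]/5+205,pd[1]/5+195)),(s,(ps[0]/5+170,ps[1]/5+170))):
        R=np.array(c["R"]);o=-R.T@np.array(c["t"]);v=ray(c,p,0)-o;v/=np.linalg.norm(v);M=np.eye(3)-np.outer(v,v);A.append(M);b.append(M@o)
    X=np.linalg.lstsq(np.vstack(A),np.hstack(b),rcond=None)[0];print(nm,N(X))
E
```

```text
base [-118.2   -0.5    8. ]
baseL [-118.3   89.4    8. ]
baseR [-117.6  -90.8    8. ]
plate bot [-53.3   0.4   8. ]
plate top [-54.2   0.4  30. ]
footcornerL [-27.5 200.6   8. ]
dropper top [-70.4 127.   56. ]
jar base [239.7 102.5   0. ]
stand base [352.4 179.6   0. ]
microscope [ 222.7 -321.3    0. ]
amber [-84.  214.3   0. ]
mailer [ -8.2 334.8   0. ]
tip [ 15.1 154.7 163.1]
gripbot [ 18.5 144.5  94.3]
```

Plate near edge reads about -54 against -55 for home, so it is home. The handle tip is at nest (15,155,163), which matches. Next I go above the gap between the handle and the hold-down arm.

```bash
python3 -c "
from h import *
nest();gn(15,112,225)"
```

```text
t 6.22 nest tcp [-132.9   -0.   217.5] F [ 0.5 -0.1 -1. ]
slide [ 112.7   -8.8 -147.3]
ang [-0.5 -0.3 -0. ]
```

```bash
python3 -m crank '[{"slide":[25,-9,-35],"angular":[-0.5,0,0],"gripper":0},{"slide":[55,-9,-70],"angular":[-0.5,0,0],"gripper":0},{"slide":[85,-9,-110],"angular":[-0.5,0,0],"gripper":0},{"slide":[113,-9,-147],"angular":[-0.5,0,0],"gripper":0},{"slide":[113,-9,-147],"angular":[-0.5,0,0],"gripper":0}]'; python3 -c "
from h import *
nest();gn(15,118,160);gn(15,118,115)
d=robot.get_image('wrist');cv2.imwrite('pics/w5.png',d['img'])
d=robot.get_image('side');cv2.imwrite('pics/d5.png',d['img'])"
```

```text
time: 6.85
ee_pos: [532.0, 148.8, 222.6]
orientation: [-1.17, -1.266, 1.273]
wrist_force: [-0.8, 0.6, -0.5]
gripper_width: 0.3
t 6.85 nest tcp [ 15.7 113.9 222.6] F [-0.8  0.6 -0.5]
slide [ 4.3 62.6  0.5]
ang [-0.2 -0.1 -0.2]
slide [  4.5 107.6   0.4]
ang [-0.2 -0.1 -0.2]
```

View pics/w5.png

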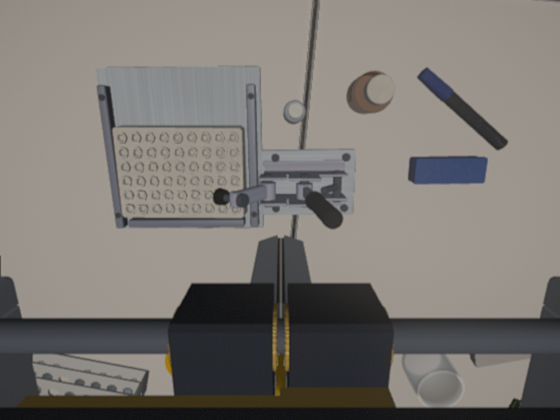

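View pics/d5.png

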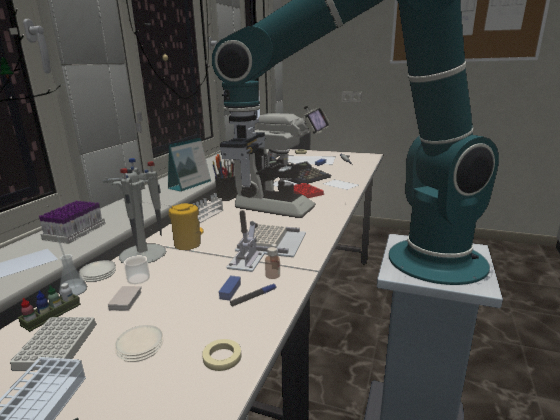

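```bash
python3 -m crank '[{"slide":[2,30,0],"angular":[0,0,0],"gripper":0},{"slide":[4,65,0],"angular":[0,0,0],"gripper":0},{"slide":[4,90,0],"angular":[0,0,0],"gripper":0},{"slide":[4,94,0],"angular":[0,0,0],"gripper":0},{"slide":[4,94,0],"angular":[0,0,0],"gripper":0}]'; python3 -c "
from h import *
nest();gn(15,126,127.5);gn(15,145.5,125)
d=robot.get_image('wrist');cv2.imwrite('pics/w6.png',d['img'])
d=robot.get_image('side');cv2.imwrite('pics/d6.png',cv2.resize(d['img'][190:300,190:330],None,fx=5,fy=5))"
```

```text
time: 7.58
ee_pos: [530.2, 149.7, 130.2]
orientation: [-1.171, -1.264, 1.27]
wrist_force: [-0.3, 0.4, -0.1]
gripper_width: 0.3
t 7.58 nest tcp [ 14.  114.9 130.2] F [-0.3  0.4 -0.1]
slide [11.1  2.7 -1. ]
ang [-0.1 -0.3 -0.1]
slide [30.6  5.2 -0.9]
ang [-0.1 -0.3 -0.1]
```

View pics/w6.png

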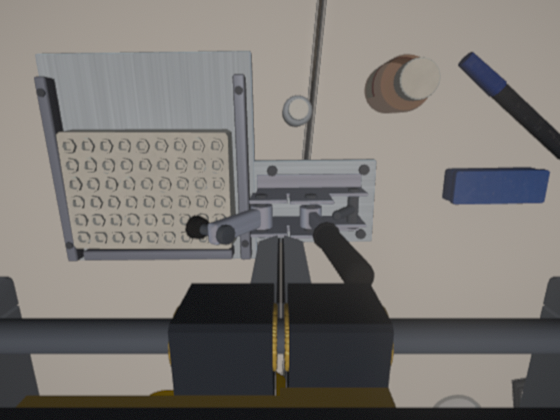

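View pics/d6.png

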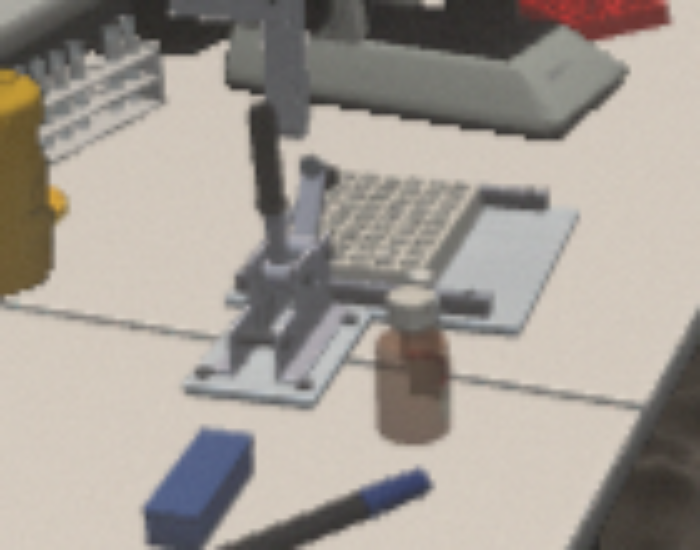

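The fingertips stand just to the plate side of the black grip (crop 290,130 against the grip at 265,160), in the clamp's plane. I'll push slowly.

```bash
python3 -m crank '[{"slide":[6,2,-1],"angular":[0,0,0],"gripper":0},{"slide":[11,3,-1],"angular":[0,0,0],"gripper":0},{"slide":[16,3,-1],"angular":[0,0,0],"gripper":0},{"slide":[21,4,-1],"angular":[0,0,0],"gripper":0},{"slide":[26,5,-1],"angular":[0,0,0],"gripper":0}]'; python3 -c "
from h import *
nest();
for y,z in((145.5,125),(158,121),(170,114.6),(180,106),(184.5,101.5),(188.5,96.5)):gn(15,y,z)"
```

```text
time: 8.3
ee_pos: [529.8, 175.5, 125.9]
orientation: [-1.173, -1.265, 1.269]
wrist_force: [-1.3, -6.1, 7.9]
gripper_width: 0.7
t 8.3 nest tcp [ 15.8 140.6 125.9] F [-1.3 -6.1  7.9]
slide [4.9 0.9 0.8]
ang [-0.  -0.3 -0.2]
slide [17.4  4.9  0.9]
ang [-0.  -0.3 -0.2]
slide [29.4 11.2  0.9]
ang [-0.  -0.3 -0.2]
slide [39.4 19.8  1. ]
ang [-0.  -0.3 -0.2]
slide [43.9 24.3  1. ]
ang [-0.  -0.3 -0.2]
slide [47.9 29.3  1. ]
ang [-0.  -0.3 -0.2]
```

```bash
python3 -m crank '[{"slide":[5,1,1],"angular":[0,0,0],"gripper":0},{"slide":[9,2,1],"angular":[0,0,0],"gripper":0},{"slide":[13,4,1],"angular":[0,0,0],"gripper":0},{"slide":[17,5,1],"angular":[0,0,0],"gripper":0},{"slide":[21,7,1],"angular":[0,0,0],"gripper":0}]'; python3 -c "
from h import *
nest();
for y,z in((170,114.6),(180,106),(184.5,101.5),(188.5,96.5),(192,91)):gn(15,y,z)"
```

```text
time: 8.93
ee_pos: [527.7, 196.0, 119.3]
orientation: [-1.174, -1.265, 1.269]
wrist_force: [1.4, -3.7, 7.1]
gripper_width: 0.4
t 8.93 nest tcp [ 15.4 161.2 119.3] F [ 1.4 -3.7  7.1]
slide [8.8 4.6 0.5]
ang [ 0.  -0.4 -0.2]
slide [18.8 13.2  0.6]
ang [ 0.  -0.4 -0.2]
slide [23.3 17.7  0.6]
ang [ 0.  -0.4 -0.2]
slide [27.3 22.7  0.6]
ang [ 0.  -0.4 -0.2]
slide [30.9 28.1  0.6]
ang [ 0.  -0.4 -0.2]
```

```bash
python3 -m crank '[{"slide":[4,2,0.5],"angular":[0,0,0],"gripper":0},{"slide":[8,4,0.5],"angular":[0,0,0],"gripper":0},{"slide":[12,7,0.5],"angular":[0,0,0],"gripper":0},{"slide":[15,10,0.5],"angular":[0,0,0],"gripper":0},{"slide":[18,13,0.5],"angular":[0,0,0],"gripper":0}]'; python3 -c "
from h import *
nest();
for y,z in((184.5,101.5),(188.5,96.5),(192,91)):gn(15,y,z)
d=robot.get_image('side');cv2.imwrite('pics/d7.png',cv2.resize(d['img'][190:300,190:330],None,fx=5,fy=5))"
```

```text
time: 9.55
ee_pos: [525.6, 214.3, 105.9]
orientation: [-1.174, -1.265, 1.269]
wrist_force: [0.8, -0.0, 2.6]
gripper_width: 0.4
t 9.55 nest tcp [ 14.9 179.7 105.9] F [ 0.8 -0.   2.6]
slide [ 4.8  4.4 -0.1]
ang [ 0.  -0.4 -0.2]
slide [ 8.9  9.3 -0.1]
ang [ 0.  -0.4 -0.2]
slide [12.4 14.8 -0.1]
ang [ 0.  -0.4 -0.2]
```

View pics/d7.png

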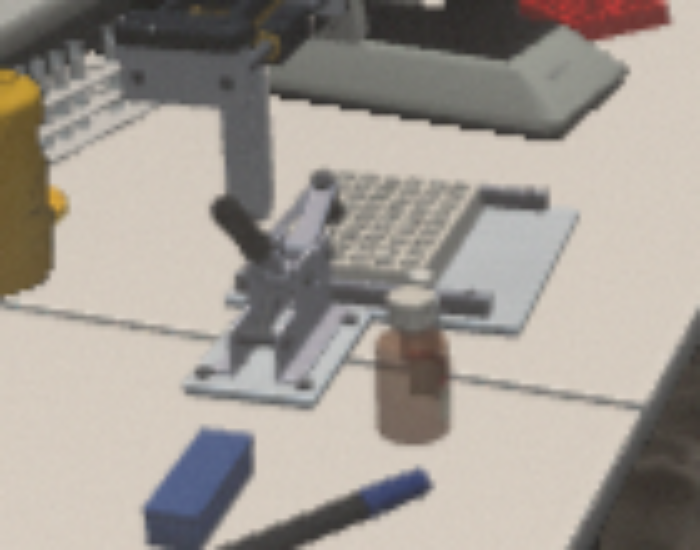

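The handle is now about 50° over, near its dead point, and the force is falling. I'll keep pushing along the arc.

```bash
python3 -m crank '[{"slide":[3,2.5,0],"angular":[0,0,0],"gripper":0},{"slide":[6,5.5,0],"angular":[0,0,0],"gripper":0},{"slide":[9,9.5,0],"angular":[0,0,0],"gripper":0},{"slide":[12,14,0],"angular":[0,0,0],"gripper":0},{"slide":[12,14,0],"angular":[0,0,0],"gripper":0}]'; python3 -c "
from h import *
nest();
d=robot.get_image('side');cv2.imwrite('pics/d8.png',cv2.resize(d['img'][190:300,190:330],None,fx=5,fy=5))"
```

```text
time: 10.22
ee_pos: [524.2, 226.6, 90.9]
orientation: [-1.173, -1.265, 1.27]
wrist_force: [0.3, 0.3, 0.2]
gripper_width: -0.2
t 10.22 nest tcp [ 14.4 192.1  90.9] F [0.3 0.3 0.2]
```

View pics/d8.png

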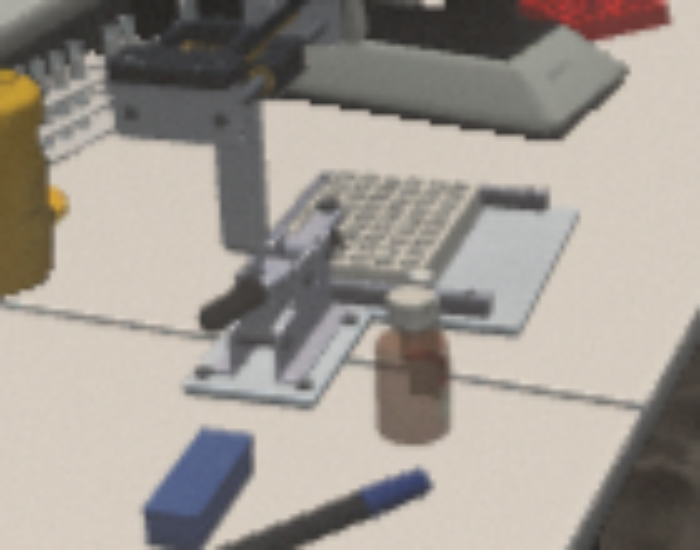

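It snapped away from the finger. I'll raise the tool clear and back off towards the robot to check.

```bash
python3 -m crank '[{"slide":[-4,-25,0],"angular":[0,0,0],"gripper":0},{"slide":[-6,-65,0],"angular":[0,0,0],"gripper":0},{"slide":[-10,-110,10],"angular":[0,0,0],"gripper":0},{"slide":[-20,-140,40],"angular":[0,0,0],"gripper":0},{"slide":[-30,-150,70],"angular":[0,0,0],"gripper":0}]'; python3 -m crank '[{"slide":[0,0,10],"angular":[0,0,0],"gripper":0},{"slide":[0,0,10],"angular":[0,0,0],"gripper":0},{"slide":[0,0,10],"angular":[0,0,0],"gripper":0}]'; python3 - <<'E'
from h import *
nest()
def N(p): q=p[:2]-O;return np.array([q@EX,q@EY,p[2]])
for n in('wrist','side','scene'):
    d=robot.get_image(n);cv2.imwrite(f'pics/{n}9.png',d['img'])
    def pj(x,y,z): p=O+x*EX+y*EY;return np.round(proj(d,[p[0],p[1],z]),1)
    t=np.deg2rad(78)
    print(n,"locked tip",pj(15,140+115*np.sin(t),52+115*np.cos(t)),"95:",pj(15,140+95*np.sin(t),52+95*np.cos(t)),"foot",pj(15,50,30),"plate nearL top",pj(-55,75,30),"nearR",pj(-55,-75,30),"far",pj(55,-75,30),pj(55,75,30))
d=cv2.imread('pics/side9.png');cv2.imwrite('pics/c_d9.png',cv2.resize(d[200:300,190:330],None,fx=5,fy=5,interpolation=cv2.INTER_CUBIC))
E
```

```text
time: 10.9
ee_pos: [456.9, 191.2, 243.1]
orientation: [-1.174, -1.267, 1.268]
wrist_force: [-0.2, -0.9, -0.4]
gripper_width: 0.3
time: 11.28
ee_pos: [447.4, 190.6, 242.7]
orientation: [-1.174, -1.266, 1.268]
wrist_force: [0.0, 0.2, -0.2]
gripper_width: 0.5
t 11.28 nest tcp [-65.1 162.7 242.7] F [ 0.   0.2 -0.2]
wrist locked tip [359.8 259. ] 95: [341.8 257.6] foot [191.9 245.1] plate nearL top [208. 191.] nearR [ 84.9 191.8] far [ 98.3 274.4] [213.4 273.7]
side locked tip [231.6 254.8] 95: [234.4 253. ] foot [256.5 239.4] plate nearL top [275.5 244.9] nearR [287.5 226.3] far [257.  223.6] [241.9 241.5]
scene locked tip [207.3 232.4] 95: [212.6 231.8] foot [257.2 227.7] plate nearL top [262.7 236.6] nearR [295.6 224.9] far [277.7 215.2] [245.6 225.9]
```

View pics/wrist9.png

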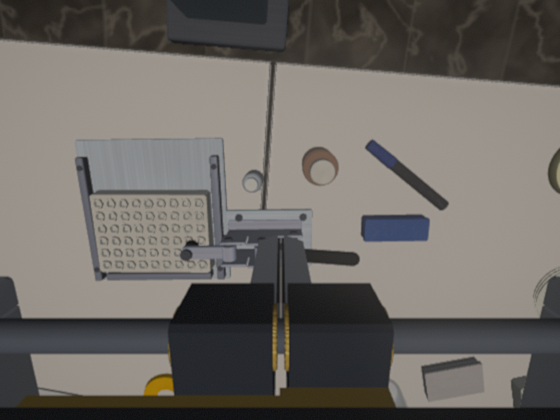

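View pics/c_d9.png

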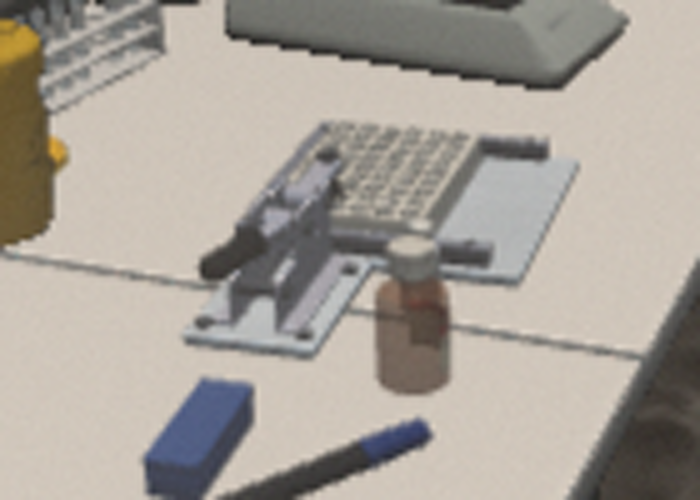

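The locked handle tip was predicted at wrist (360,259) and seen at about (357,259). The foot lies on the plate at (187,253), and the plate's near edge at y≈191 matches home. The bystanders show no sign of having moved, so I'll hand the job in.

```bash
python3 -c "
from station import robot
print(robot.close_job())"
```

```text
the job is handed in; nothing more can be done
None
```

I slid the plate home with the fingertips, then pushed the clamp handle over until it snapped into lock. I handed the job in at about 11.5 s of the 45 s, with the robot clear of everything.

- **Plate:** It slid about 29 mm. The push force then rose to about 9 N with the tool where home was expected. After I backed off, its near edge read nest x −53 to −54 against −55 for home. That 1–2 mm difference is within the camera calibration, so the pictures alone do not prove the 1 mm tolerance. In the last wrist view the plate lies against the end stop.
- **Clamp:** The fingertips pushed only the grip, slowly along its arc, with at most about 10 N at the wrist. Past the dead point the handle snapped away from the finger. Its tip matched the predicted 78° locked position within about 3 pixels in the wrist view and about 1 in the side view. The hold-down arm is down with its foot on the plate, but I could not measure its 5 N.
- **Bystanders:** None was touched or looks moved in the last wrist and side pictures. The tape was not in those crops; the robot went nowhere near it after leaving the start position.

No check failed.

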